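# Seat the keyed slicing disc

## Robot

A 6-joint arm with a two-finger parallel gripper is mounted at the origin on a cart in front of the work surface, level with it; the furniture and walls round the work are solid. World frame = base frame: x ahead of the robot, y to its left, z up, the work surface at z = 0. Lengths are in m, angles in rad, forces in N, time in s.
With the tool pointing down it reaches from about 0.225 to 0.875 m from the base axis. Payload 3.4 kg.
Tool frame: the origin (TCP) lies at the very end of the fingers, on their centre line; the grasp point (between the pads) lies 19 mm behind it; z points along the fingers, y is the line along which they close (so a half turn about z gives the same grasp; the last joint's range is limited). The gripper opens to 85 mm and grips with 20 to 120 N. Pads are 22 mm wide; open, the fingers measure 114 mm over their backs; the gripper's body (76 mm by 85 mm) begins 54 mm behind the grasp point. The pads swing forward as they close: fully open they stand 13 mm farther back than shut.
Start: joints at [1.222, 0.276, 1.505, -0, 1.361, -0.121], TCP at [0.13, 0.56, 0.231] pointing down, gripper open.
Joint ranges: [-2.89, 2.89], [-0.75, 2.08], [0.22, 2.7], [-1.18, 4.32], [0.11, 2.71], [-2.7, 2.7]. Speed limits (rad/s): [2.57, 2.57, 3.14, 3.14, 3.14, 3.14].

## Interface

Orientations are given as a unit quaternion [w, x, y, z].
In Python, from cell import env, imaging gives the robot as it stands.
- The arm moves only by the shell command python3 -m crank 'ROWS' [FORCE]. ROWS is JSON, a list of rows, each an object of numbers: "wx", "wy", "wz": the turn, a rotation vector about the tool's x, y, z in degrees; "tx", "ty", "tz": the shift along the tool's x, y, z in cm; "jaw": the finger opening in cm, from 0 to 8.54. A call has exactly 10 rows; each row is the pose to reach, as a shift and turn from the pose commanded when the call began, along the tool's axes at that moment; what a row does not reach only later rows make up. A row lasts 1/8 s, in which the tool goes at most 62.5 mm and 10.7 degrees, less where a joint would pass 70% of its speed; a pose out of reach is approached as far as the arm can. A call with a gripper value outside its range is refused whole. The fingers move at their own pace and stop on an object; FORCE is the grip in N (left out, the last holds). Time passes only in rows, so rows that repeat a pose let the fingers close, or fill a call up. It gives the time, the measured TCP pose, the force, the opening and the grip force at its end, in the units of the state.
- env.read_state(): the state, without advancing time (a new reading comes with each control period).
- imaging.snapshot(name): name is "scene" or "top" or "wrist"; returns a dict with "img" (480x640x3 uint8, red, green, blue), "K" (3x3 intrinsics, pixels), "camera_from_world" (4x4, takes a point from world to camera coordinates); the wrist camera has in their place "tool_from_camera" (4x4, takes a point from camera to tool coordinates, whose origin is the TCP and whose axes are the flange's). Camera axes: x right, y down, z forward; pixel columns grow to the right and rows downward; lengths in m; the calibration is good to about 2 mm. A picture is of the moment at which its call begins: read the wrist's pose just before it. There is no depth.
- env.job_done(): hands the job in; it is judged then, once.
The state is a dict: "clock": time; "qpos": joint angles; "joint_vel": joint speeds; "joint_efforts": joint torques, N m; "tool_pos": TCP position; "ee_rot": TCP orientation; "contact_force": force on the tool from outside, world axes, zero at the start; "wrist_torque": the same for the moment, N m; "opening": opening from 0.0 (shut) to 1.0 (fully open); "grasp_force": force on a finger pad.
Only numpy, scipy, OpenCV 4.12 (cv2) and the standard library are available. Lean on these libraries where they do the work, as an engineer would, in place of code of your own. Each camera call takes 0.05 s, during which the arm holds its last target. There are 200 camera calls.

## Task

Fit the slicing disc onto the vegetable slicer's drive base using fingertips only: push the bar on the disc round until the notch in its rim stands over the key on the base, then press down on the hub until the disc sits fully home, and take the hand away. Do not lift the disc, and leave the things standing around where they are.

Things in the scene. Friction and masses are not known exactly. Their poses are not given: they have to be found in the camera images.
- slicer: Drive base of the vegetable slicer, fixed to the worktop: white rounded square housing 150 x 150 mm, switches on its front (-x) side, round black deck on top, 44 mm above the worktop. Origin: centre of the underside, on the axis of the upright spindle (16 mm thick, top at 66 mm, covered by the disc's hub); z up. A fixed seat 46 mm above the worktop carries the disc when home.
- collar (a joint): Black rubber collar on the spindle under the disc, 56 mm in diameter. At 0 its top, which carries the disc, is 54 mm above the worktop; values grow downward, 0.008 = disc on its seat. Stiff friction fit: slides down under about 6 N in all (disc's weight included), and stays where it is pushed.
- key (a point): Middle of the rounded top of the key: a steel radial bar 6 mm wide on the deck at the front (-x) side of the base, from 47 to 66 mm from the spindle axis, top 53 mm above the worktop, 1 mm below the unseated disc; its outer 11 mm shows beyond the disc's rim. This point is 53 mm from the axis.
- disc: Loose metal slicing disc, 0.12 to 0.2 kg, 110 mm across, 5 mm thick, level on the collar, hub over the spindle (1 mm play), turns easily. Origin: centre of its underside, 54 mm above the worktop at first, 46 mm when home; z up. Its -x axis points to the notch. Aligned, its axes are parallel to the slicer's; it starts turned at least 40 degrees away, either way.
- bar_end (a point): One end of the straight upright bar across the disc's top, on its top edge, 47 mm from the axis on the disc's +y side (the other end is opposite). The bar lies along the disc's y axis, square to the notch direction; it is 10 mm wide and stands 16 mm above the plate; its top is 21 mm above the disc's underside (75 mm above the worktop at first). Push its flat side.
- notch (a point): Centre of the notch in the disc's rim, at the underside, 53 mm from the axis. It runs from 44 mm radius to the rim (55 mm); its sides are radial, 15.6 degrees apart (12 mm wide inside, 15 mm at the rim): the key enters when the disc is within about 4 degrees of aligned.
- hub_top (a point): Centre of the flat top of the disc's round closed hub (32 mm in diameter), where to press: 81 mm above the worktop at first, 73 mm when the disc is home.
- potato: Bystander: a potato 64 x 103 x 60 mm lying left of the base; origin at its underside. Leave alone.
- peeler: Bystander: a black-handled peeler 228 mm long, 26 mm high, lying right of the base; origin at its underside. Leave alone.
- petri: Bystander: a clear closed petri dish, 90 mm across, 16 mm high, in front of the base; origin at its underside. Leave alone.
- jar: Bystander: a spice jar 45 mm across, 100 mm tall, standing behind the base; origin at its underside. Leave alone.
- mug: Bystander: a mug 92 mm across (127 with its handle), 95 mm tall, at the back right; origin at its underside. Leave alone.
Not all that is in view belongs to the job. Of the things like the disc, leave any that is blue; of the rest the larger one is meant.

How it is judged:
At the end, for the whole second after the job is handed in: The disc lies level (within 0.04 rad) and at rest on its seat, its underside less than 1.8 mm above the fully seated height, centred on the spindle within 4 mm, with the notch round the key (within 9 mm of it seen from above); the hand is clear (z of disc in the frame of slicer below 0.0478 m and angle between disc's own z axis and vertical below 0.04 rad and horizontal distance between notch and key below 0.009 m and horizontal distance between disc and slicer below 0.004 m and linear speed of disc below 0.01 m/s and angular speed of disc below 0.1 rad/s); the robot touches nothing.
It fails at once if the disc is lifted more than 5 mm above its starting height (z of disc in the frame of slicer above 0.059 m).
It fails at once if the disc is tipped (angle between disc's own z axis and vertical above 0.3 rad).
It fails at once if a thing standing around is moved more than 30 mm (distance of any of potato, peeler, petri, jar, mug from where it was at the start of the episode above 0.03 m).
It also fails if it takes over 64 s, if anything falls off the work surface, if the arm or the gripper's body presses on something with over 40 N, if the wrist force passes 120 N, or if a joint passes its speed limit or range.

## Working session

There is one attempt and no reset: what is moved stays moved. The work goes in short steps, Python scripts to look and compute and a shell command to move; the robot and the scene stay as the last step left them, time stands still between calls to the robot, and variables do not carry over. Pictures are saved under pics/ and viewed, at most 10 in all, crops included, and the job is handed in when it is done.

```bash
mkdir -p pics; ls
cat > h.py <<'E'
import numpy as np, cv2
from cell import env, imaging
def snap(n):
    s=imaging.snapshot(n); return s
def ray(s,u,v,z):
    T=np.linalg.inv(s["camera_from_world"]); d=T[:3,:3]@np.linalg.inv(s["K"])@[u,v,1]; o=T[:3,3]
    return o+d*(z-o[2])/d[2]
def proj(s,p):
    c=s["camera_from_world"]@np.r_[p,1]; q=s["K"]@c[:3]; return q[:2]/q[2]
E
python3 - <<'E'
from h import *
import pickle
for n in("top","scene"):
    s=snap(n); pickle.dump(s,open(n+".pkl","wb")); cv2.imwrite(f"pics/{n}0.png",s["img"][:,:,::-1])
print(env.read_state())
E
```

```text
pics
{'clock': 0.1, 'qpos': array([ 1.22201490e+00,  2.76522531e-01,  1.50600915e+00,  2.07909364e-05,
        1.36070851e+00, -1.21006429e-01]), 'joint_vel': array([ 0.00070117, -0.00229182, -0.00294532, -0.00026469, -0.00093081,
        0.00043865]), 'joint_efforts': array([ 9.21292740e-04, -4.17699122e+01, -2.46402848e+01, -1.42817780e-04,
        5.95764985e-03, -1.19734401e-05]), 'tool_pos': array([0.12967925, 0.55969877, 0.23053043]), 'ee_rot': array([-2.01610146e-04,  1.13643590e-01,  9.93521241e-01, -7.98783034e-04]), 'contact_force': array([0.16450722, 0.42083289, 0.1314413 ]), 'wrist_torque': array([-0.07164177, -0.05530931,  0.00855181]), 'grasp_force': 0.0, 'opening': 1.0028975170032535}
```

View pics/top0.png

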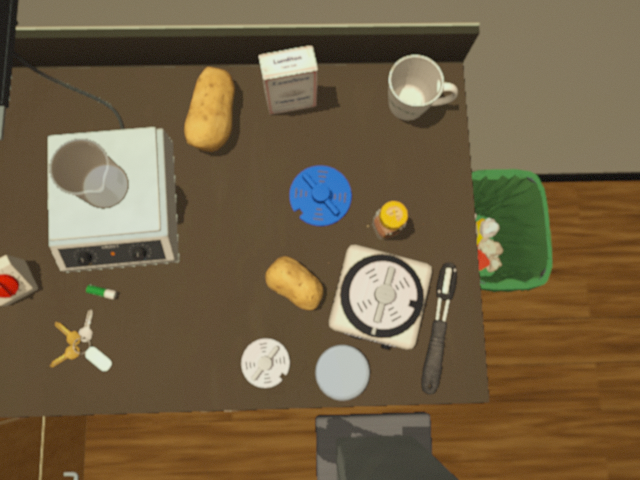

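View pics/scene0.png

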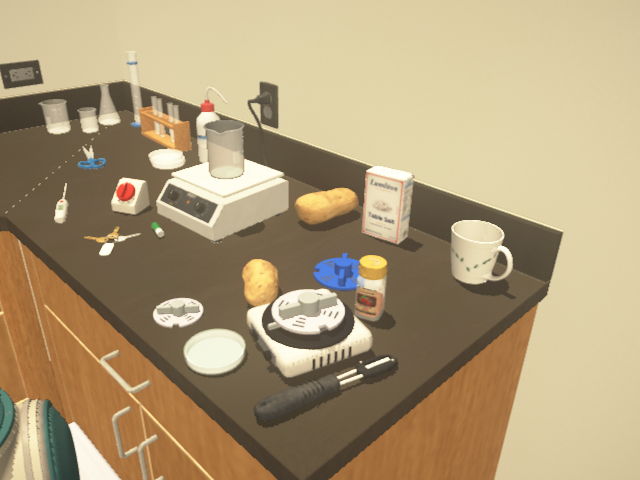

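Disc candidates in the top view are the blue disc (320,195), the small loose white disc (265,363) and the larger light disc on the base (384,294). I choose the one on the base and check it in a close crop.

Run:
```python
from h import *
import pickle
s=pickle.load(open("top.pkl","rb"))
c=s["img"][235:360,320:470,::-1]
cv2.imwrite("pics/crop1.png",cv2.resize(c,None,fx=4.8,fy=4.8,interpolation=cv2.INTER_CUBIC))
for n,u,v,z in(("hub",385,294,.081),("bl",330,333,.03),("tl",350,246,.03),("tr",433,263,.03),("br",414,348,.03),("up",np.nan,0,0)):
    print(n,ray(s,u,v,z).round(4))
print(np.linalg.inv(s["camera_from_world"]).round(3),s["K"])
```

```text
hub [0.4782 0.0705 0.081 ]
bl [0.4193 0.1586 0.03  ]
tl [0.5658 0.1198 0.03  ]
tr [ 0.533 -0.022  0.03 ]
br [0.3908 0.0189 0.03  ]
up [nan nan nan]
[[-0.027 -0.984  0.178  0.414]
 [-0.999  0.022 -0.032  0.197]
 [ 0.027 -0.178 -0.984  0.966]
 [ 0.     0.     0.     1.   ]] [[551.76894811   0.         322.6810751 ]
 [  0.         551.76894811 236.97415758]
 [  0.           0.           1.        ]]
```

View pics/crop1.png

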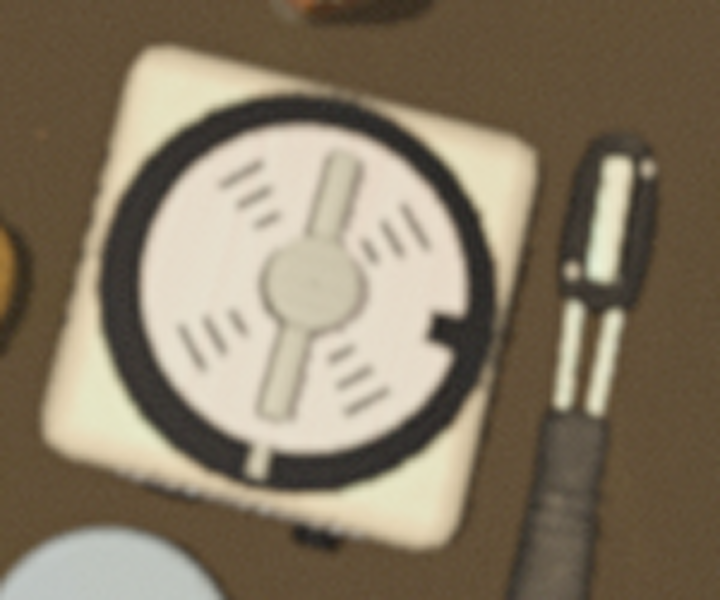

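The crop (4.8x, offset (320,235)) shows the large pale disc on the slicer. Its hub is at crop (313,285), bar ends at (343,155) and (277,415), notch at (445,328) on the right, and steel key at (258,460) at the bottom. The disc must turn clockwise by close to 90°.

```bash
cat >> h.py <<'E'
def yaw(a,b): d=b-a; return np.degrees(np.arctan2(d[1],d[0]))
def tool():
    from scipy.spatial.transform import Rotation as R
    st=env.read_state(); q=st["ee_rot"]; return st, R.from_quat([q[1],q[2],q[3],q[0]]).as_matrix()
E
python3 - <<'E'
from h import *
import pickle
s=pickle.load(open("top.pkl","rb"))
g=lambda x,y,z: ray(s,320+(x+.5)/4.8-.5,235+(y+.5)/4.8-.5,z)
hub=g(313,283,.081);b1=g(345,152,.075);b2=g(277,417,.075);n=g(443,329,.059);k=g(258,460,.053)
dc=g(304,289,.059); base=np.mean([g(150,45,.044),g(537,145,.044),g(440,548,.044),g(42,435,.044)],0)
for x in(hub,b1,b2,n,k,dc,base):print(x.round(4))
c=(b1+b2)/2
print(c,"bar",yaw(b2,b1),"L",np.linalg.norm(b1-b2),"notch",yaw(hub,n),"key",yaw(hub,k),np.linalg.norm((k-hub)[:2]),np.linalg.norm((n-hub)[:2]))
e1,e2=g(150,45,.044),g(42,435,.044); print("side",yaw(e2,e1), yaw(g(440,548,.044),g(537,145,.044)))
st,R=tool(); print(R.round(3)); d=np.r_[(hub)[:2],.2]-st["tool_pos"]; print("tool shift cm",R.T@d*100,"yaw tool y",np.degrees(np.arctan2(R[1,1],R[0,1])))
E
```

```text
[0.479  0.0708 0.081 ]
[0.5235 0.0569 0.075 ]
[0.4351 0.0841 0.075 ]
[0.4638 0.0238 0.059 ]
[0.4214 0.0884 0.053 ]
[0.4786 0.0708 0.059 ]
[0.4793 0.0727 0.044 ]
[0.47932112 0.070505   0.075     ] bar -17.088873051319577 L 0.09243101792444498 notch -107.89732261462268 key 162.94989470384454 0.0602274860187763 0.04939351661786461
side -17.32216201224614 -16.9593357078346
[[-0.974  0.226 -0.001]
 [ 0.226  0.974 -0.002]
 [ 0.    -0.002 -1.   ]]
tool shift cm [-45.06636633 -39.73626114   3.10806631] yaw tool y 76.9492146278079
```

```bash
python3 -m crank '[{"tx":-4.5,"ty":-4,"tz":0.3,"wz":4.4,"jaw":5},{"tx":-9,"ty":-7.9,"tz":0.6,"wz":9,"jaw":5},{"tx":-13.5,"ty":-11.9,"tz":1,"wz":13,"jaw":5},{"tx":-18,"ty":-15.9,"tz":1.3,"wz":18,"jaw":5},{"tx":-22.5,"ty":-19.9,"tz":1.6,"wz":22,"jaw":5},{"tx":-27,"ty":-23.8,"tz":2,"wz":26,"jaw":5},{"tx":-31.5,"ty":-27.8,"tz":2.3,"wz":31,"jaw":5},{"tx":-36,"ty":-31.8,"tz":2.6,"wz":36,"jaw":5},{"tx":-41,"ty":-36,"tz":3,"wz":40,"jaw":5},{"tx":-45.1,"ty":-39.7,"tz":3.1,"wz":44,"jaw":5}]'
python3 -m crank '[{},{},{},{},{},{},{},{},{},{}]'
python3 - <<'E'
from h import *
s=snap("wrist"); st,R=tool()
cv2.imwrite("pics/w1.png",s["img"][:,:,::-1]);print(s["K"],s["tool_from_camera"].round(3))
d=np.r_[.479,.0707,.2]-st["tool_pos"]; print(R.T@d*100,"yaw tool y",np.degrees(np.arctan2(R[1,1],R[0,1])),R.round(3))
# reproject expected features
T=np.linalg.inv(s["tool_from_camera"])
for n,p in dict(hub=(.479,.0707,.081),b1=(.5235,.0569,.075),b2=(.4351,.0841,.075),notch=(.4638,.0238,.059),key=(.4214,.0884,.053)).items():
    c=T@np.r_[R.T@(np.array(p)-st["tool_pos"]),1]; q=s["K"]@c[:3]; print(n,(q[:2]/q[2]).round(1))
E
```

```text
[[351.03004671   0.         315.94467816]
 [  0.         351.03004671 241.45782311]
 [  0.           0.           1.        ]] [[-0.    -0.951 -0.31   0.08 ]
 [ 1.     0.    -0.001 -0.   ]
 [ 0.001 -0.31   0.951 -0.142]
 [ 0.     0.     0.     1.   ]]
[-45.07081236 -39.75223862   3.11204809] yaw tool y 76.94797841153932 [[-0.974  0.226 -0.   ]
 [ 0.226  0.974 -0.001]
 [ 0.    -0.001 -1.   ]]
hub [  1.  570.2]
b1 [ 12.2 588.1]
b2 [ -2.6 539.9]
notch [-22.8 547.9]
key [ 10.  513.1]$[0]: bad value
$[0]: bad value
```

View pics/w1.png

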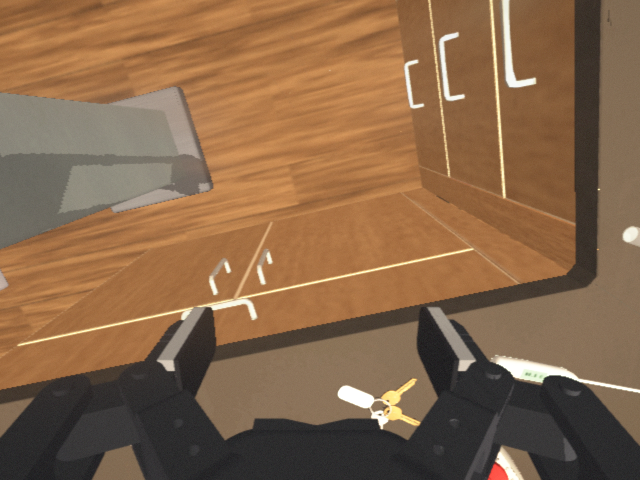

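The picture shows the arm unmoved, over the counter edge and the keys: the call was refused. Rows probably need all seven fields.

```bash
python3 -m crank '[{"wx":0,"wy":0,"wz":4.4,"tx":-4.5,"ty":-4,"tz":0.3,"jaw":5},{"wx":0,"wy":0,"wz":9,"tx":-9,"ty":-7.9,"tz":0.6,"jaw":5},{"wx":0,"wy":0,"wz":13,"tx":-13.5,"ty":-11.9,"tz":1,"jaw":5},{"wx":0,"wy":0,"wz":18,"tx":-18,"ty":-15.9,"tz":1.3,"jaw":5},{"wx":0,"wy":0,"wz":22,"tx":-22.5,"ty":-19.9,"tz":1.6,"jaw":5},{"wx":0,"wy":0,"wz":26,"tx":-27,"ty":-23.8,"tz":2,"jaw":5},{"wx":0,"wy":0,"wz":31,"tx":-31.5,"ty":-27.8,"tz":2.3,"jaw":5},{"wx":0,"wy":0,"wz":36,"tx":-36,"ty":-31.8,"tz":2.6,"jaw":5},{"wx":0,"wy":0,"wz":40,"tx":-41,"ty":-36,"tz":3,"jaw":5},{"wx":0,"wy":0,"wz":44,"tx":-45.1,"ty":-39.7,"tz":3.1,"jaw":5}]'
```

```text
clock: 1.4
tool_pos: [0.4804, 0.0697, 0.2]
ee_rot: [-0.0, 0.479, 0.878, 0.0]
contact_force: [-0.3, 0.7, 0.1]
opening: 0.583
grasp_force: 0.0
```

```bash
cat > w.py <<'E'
from h import *
import sys,pickle
def wsnap(name):
    st,R=tool(); s=snap("wrist"); W=np.eye(4);W[:3,:3]=R;W[:3,3]=st["tool_pos"]
    s["camera_from_world"]=np.linalg.inv(W@s["tool_from_camera"]); pickle.dump(s,open(name+".pkl","wb"))
    cv2.imwrite(f"pics/{name}.png",s["img"][:,:,::-1]); return s,st,R
E
python3 - <<'E'
from w import *
s,st,R=wsnap("w2")
print(st["tool_pos"],"yaw",np.degrees(np.arctan2(R[1,1],R[0,1])))
for n,p in dict(hub=(.479,.0707,.081),b1=(.5235,.0569,.075),b2=(.4351,.0841,.075),notch=(.4638,.0238,.059),key=(.4214,.0884,.053)).items():print(n,proj(s,p).round(1))
E
```

```text
[0.48043305 0.06967366 0.19999532] yaw 32.773055349841925
hub [316. 233.]
b1 [352.4 272.4]
b2 [277.  186.6]
notch [271.8 260.3]
key [268.1 168.6]
```

View pics/w2.png

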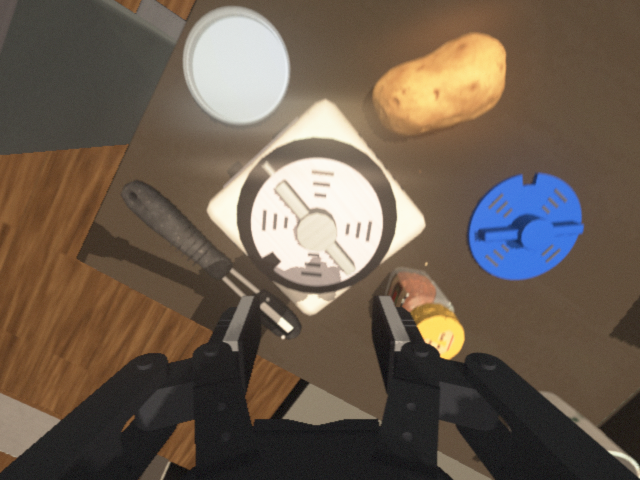

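The wrist view shows the hub at (316,231), bar ends at (350,270) and (279,183), and notch at (270,260), all within 2 px of the projections. I'll lower with the fingers straddling the bar, then turn.

```bash
python3 -m crank '[{"wx":0,"wy":0,"wz":0,"tx":0.24,"ty":-0.13,"tz":3,"jaw":5},{"wx":0,"wy":0,"wz":0,"tx":0.24,"ty":-0.13,"tz":6,"jaw":5},{"wx":0,"wy":0,"wz":0,"tx":0.24,"ty":-0.13,"tz":9,"jaw":5},{"wx":0,"wy":0,"wz":0,"tx":0.24,"ty":-0.13,"tz":11,"jaw":5},{"wx":0,"wy":0,"wz":0,"tx":0.24,"ty":-0.13,"tz":12,"jaw":5},{"wx":0,"wy":0,"wz":0,"tx":0.24,"ty":-0.13,"tz":12.7,"jaw":5},{"wx":0,"wy":0,"wz":0,"tx":0.24,"ty":-0.13,"tz":13.2,"jaw":5},{"wx":0,"wy":0,"wz":0,"tx":0.24,"ty":-0.13,"tz":13.6,"jaw":5},{"wx":0,"wy":0,"wz":0,"tx":0.24,"ty":-0.13,"tz":13.8,"jaw":5},{"wx":0,"wy":0,"wz":0,"tx":0.24,"ty":-0.13,"tz":13.8,"jaw":5}]'
```

```text
clock: 2.7
tool_pos: [0.4772, 0.0729, 0.0624]
ee_rot: [0.0, 0.478, 0.879, 0.0]
contact_force: [-0.4, -0.2, -0.2]
opening: 0.582
grasp_force: 0.0
```

```bash
python3 -m crank '[{"wx":0,"wy":0,"wz":4,"tx":-0.2,"ty":0,"tz":0,"jaw":5},{"wx":0,"wy":0,"wz":9,"tx":-0.2,"ty":0,"tz":0,"jaw":5},{"wx":0,"wy":0,"wz":14,"tx":-0.2,"ty":0,"tz":0,"jaw":5},{"wx":0,"wy":0,"wz":19,"tx":-0.2,"ty":0,"tz":0,"jaw":5},{"wx":0,"wy":0,"wz":24,"tx":-0.2,"ty":0,"tz":0,"jaw":5},{"wx":0,"wy":0,"wz":29,"tx":-0.2,"ty":0,"tz":0,"jaw":5},{"wx":0,"wy":0,"wz":34,"tx":-0.2,"ty":0,"tz":0,"jaw":5},{"wx":0,"wy":0,"wz":39,"tx":-0.2,"ty":0,"tz":0,"jaw":5},{"wx":0,"wy":0,"wz":44,"tx":-0.2,"ty":0,"tz":0,"jaw":5},{"wx":0,"wy":0,"wz":48,"tx":-0.2,"ty":0,"tz":0,"jaw":5}]'
python3 -m crank '[{"wx":0,"wy":0,"wz":5,"tx":0,"ty":0,"tz":0,"jaw":5},{"wx":0,"wy":0,"wz":10,"tx":0,"ty":0,"tz":0,"jaw":5},{"wx":0,"wy":0,"wz":15,"tx":0,"ty":0,"tz":0,"jaw":5},{"wx":0,"wy":0,"wz":20,"tx":0,"ty":0,"tz":0,"jaw":5},{"wx":0,"wy":0,"wz":25,"tx":0,"ty":0,"tz":0,"jaw":5},{"wx":0,"wy":0,"wz":29,"tx":0,"ty":0,"tz":0,"jaw":5},{"wx":0,"wy":0,"wz":33,"tx":0,"ty":0,"tz":0,"jaw":5},{"wx":0,"wy":0,"wz":36,"tx":0,"ty":0,"tz":0,"jaw":5},{"wx":0,"wy":0,"wz":38,"tx":0,"ty":0,"tz":0,"jaw":5},{"wx":0,"wy":0,"wz":38,"tx":0,"ty":0,"tz":0,"jaw":5}]'
python3 - <<'E'
from w import *
s,st,R=wsnap("w3")
print(st["tool_pos"],"yaw",np.degrees(np.arctan2(R[1,1],R[0,1])))
E
```

```text
clock: 3.95
tool_pos: [0.4784, 0.0715, 0.0626]
ee_rot: [-0.0, 0.794, 0.607, 0.0]
contact_force: [-0.0, 0.7, 0.0]
opening: 0.584
grasp_force: 0.5
clock: 5.2
tool_pos: [0.4785, 0.0712, 0.0625]
ee_rot: [0.0, 0.948, 0.317, 0.0]
contact_force: [0.8, 0.2, 0.4]
opening: 0.586
grasp_force: 0.2
[0.47853497 0.07121984 0.06251064] yaw -53.034207096007
```

View pics/w3.png

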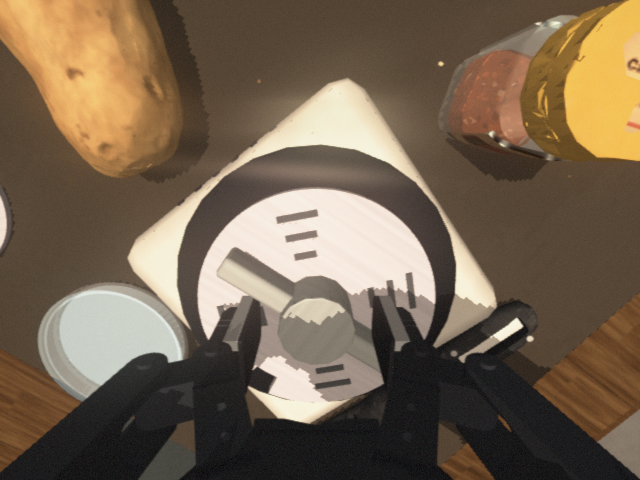

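The disc has been pushed round: bar end at about (231,263), hub top centre (316,330), notch (265,380) by the left finger. Next I compute the bar yaw.

Run:
```python
from w import *
s=pickle.load(open("w3.pkl","rb"))
h=ray(s,316,330,.081);b=ray(s,229,263,.075);n=ray(s,265,380,.059)
print(h,b,n,np.linalg.norm((h-b)[:2]),np.linalg.norm((h-n)[:2]),yaw(h,b),yaw(h,n))
a=np.array([.479,.0707,0]);print(yaw(a,b),yaw(a,n))
```

```text
[0.47927749 0.07224657 0.081     ] [0.47986396 0.11565953 0.075     ] [0.4301137  0.06706111 0.059     ] 0.04341692593541052 0.04943649918561641 89.22603864548785 -173.97909626339765
88.89912093323244 -175.74299397699556
```

```bash
python3 -m crank '[{"wx":0,"wy":0,"wz":3,"tx":0,"ty":0,"tz":0,"jaw":5},{"wx":0,"wy":0,"wz":6,"tx":0,"ty":0,"tz":0,"jaw":5},{"wx":0,"wy":0,"wz":9,"tx":0,"ty":0,"tz":0,"jaw":5},{"wx":0,"wy":0,"wz":12,"tx":0,"ty":0,"tz":0,"jaw":5},{"wx":0,"wy":0,"wz":14,"tx":0,"ty":0,"tz":0,"jaw":5},{"wx":0,"wy":0,"wz":16,"tx":0,"ty":0,"tz":0,"jaw":5},{"wx":0,"wy":0,"wz":17,"tx":0,"ty":0,"tz":0,"jaw":5},{"wx":0,"wy":0,"wz":18,"tx":0,"ty":0,"tz":0,"jaw":5},{"wx":0,"wy":0,"wz":18,"tx":0,"ty":0,"tz":0,"jaw":5},{"wx":0,"wy":0,"wz":18,"tx":0,"ty":0,"tz":0,"jaw":5}]'
python3 - <<'E'
from w import *
s,st,R=wsnap("w4")
print(st["tool_pos"],"yaw",np.degrees(np.arctan2(R[1,1],R[0,1])))
E
```

```text
clock: 6.5
tool_pos: [0.4783, 0.0711, 0.0623]
ee_rot: [0.0, 0.986, 0.165, 0.0]
contact_force: [0.7, 0.9, 0.2]
opening: 0.584
grasp_force: 0.3
[0.47827369 0.07114251 0.06227991] yaw -71.04672640001024
```

View pics/w4.png

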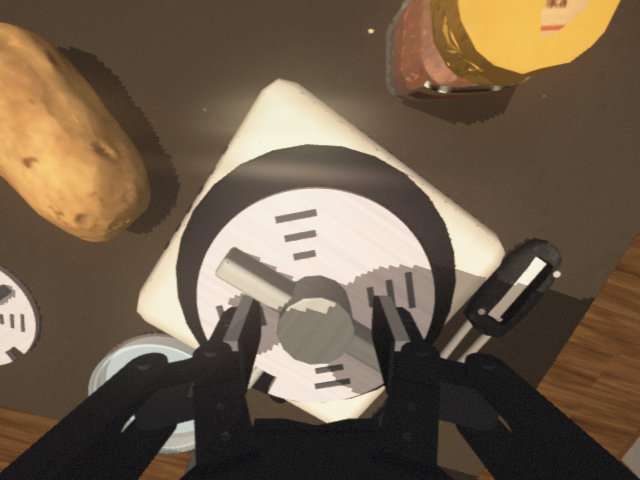

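The bar end (229,263) and hub (316,330) look the same in the tool frame as before, so the disc turned 18° with the tool. I'll back off and rise straight to check the notch against the key.

```bash
python3 -m crank '[{"wx":0,"wy":0,"wz":-3,"tx":0,"ty":0,"tz":0,"jaw":5},{"wx":0,"wy":0,"wz":-5,"tx":0,"ty":0,"tz":0,"jaw":5},{"wx":0,"wy":0,"wz":-5,"tx":0,"ty":0,"tz":-0.5,"jaw":5},{"wx":0,"wy":0,"wz":-5,"tx":0,"ty":0,"tz":-2,"jaw":5},{"wx":0,"wy":0,"wz":-5,"tx":0,"ty":0,"tz":-4,"jaw":5},{"wx":0,"wy":0,"wz":-5,"tx":0,"ty":0,"tz":-6,"jaw":3},{"wx":0,"wy":0,"wz":-5,"tx":0,"ty":0,"tz":-8,"jaw":0},{"wx":0,"wy":0,"wz":-5,"tx":0,"ty":0,"tz":-9,"jaw":0},{"wx":0,"wy":0,"wz":-5,"tx":0,"ty":0,"tz":-10,"jaw":0},{"wx":0,"wy":0,"wz":-5,"tx":0,"ty":0,"tz":-10,"jaw":0}]'
python3 - <<'E'
from w import *
s,st,R=wsnap("w5")
print(st["tool_pos"],"yaw",np.degrees(np.arctan2(R[1,1],R[0,1])))
a=np.array([.479,.0707,.075]); u,v=proj(s,a).astype(int);print(u,v)
x0,y0=max(0,u-110),max(0,v-100);print(x0,y0)
cv2.imwrite("pics/w5c.png",cv2.resize(s["img"][y0:y0+180,x0:x0+220,::-1],None,fx=3.3,fy=3.3,interpolation=cv2.INTER_CUBIC))
E
```

```text
clock: 7.8
tool_pos: [0.4785, 0.0712, 0.1627]
ee_rot: [0.0, 0.978, 0.207, 0.0]
contact_force: [-0.1, -0.5, -0.0]
opening: 0.001
grasp_force: 0.0
[0.47854358 0.07121871 0.1627321 ] yaw -66.05643362782858
317 246
207 146
```

View pics/w5c.png

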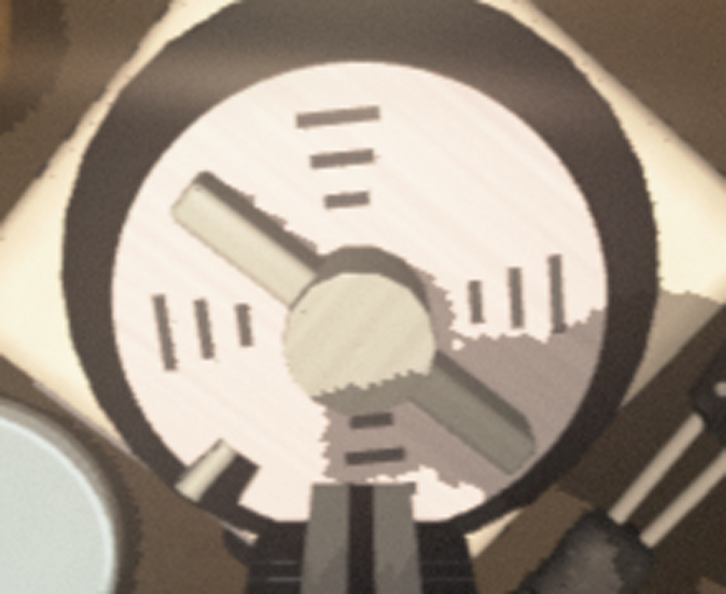

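The crop (3.3x, offset (207,146)) shows the bar from (188,194) to (520,457) and the hub at (360,335). The key is visible from (185,490) to (225,447), within the notch but towards its left side. The notch's inner corners are at about (222,440) and (258,467).

Run:
```python
from w import *
s=pickle.load(open("w5.pkl","rb"))
g=lambda x,y,z: ray(s,207+(x+.5)/3.3-.5,146+(y+.5)/3.3-.5,z)
b1=g(188,194,.075);b2=g(522,457,.075);k1=g(189,494,.053);h=g(360,329,.081);n=g(240,453,.059)
k2=g(222,452,.053);c=g(360,300,.059); nr=g(258,467,.059)
print(b1,b2,np.linalg.norm(b1-b2),(b1+b2)/2,yaw(b2,b1),yaw(k2,k1))
ax=np.r_[((b1+b2)/2)[:2],0];print("hub",h,"disc",c,"key",k1,yaw(ax,k1),np.linalg.norm((ax-k1)[:2]),"notch",yaw(ax,n),np.linalg.norm((ax-n)[:2]),"right corner",yaw(ax,nr),np.linalg.norm((ax-nr)[:2]))
# expected pixel positions in crop for disc yaw th
def cr(p): u=proj(s,p); return ((u-[207,146]+.5)*3.3-.5).round()
for th in(-17,-20,-23):
    for d in(-7.8,7.8):
        o=[]
        for r in(44,55):
            a=np.radians(th+180+d); o.append(cr([ax[0]+r/1e3*np.cos(a),ax[1]+r/1e3*np.sin(a),.059]))
        print(th,d,o)
a=np.radians(163);q=np.array([np.cos(a),np.sin(a)]);p=np.array([-q[1],q[0]])
for r in(47,66):print("key",r,[cr(np.r_[ax[:2]+r/1e3*q+w*p,.053]) for w in(-.003,.003)])
```

```text
[0.49179794 0.11521443 0.075     ] [0.4670617  0.02792631 0.075     ] 0.09072540104275383 [0.47942982 0.07157037 0.075     ] 74.17800645880078 166.83604541341407
hub [0.48145411 0.07275405 0.081     ] disc [0.48088978 0.07247587 0.059     ] key [0.41798345 0.08949127 0.053     ] 163.74061861230962 0.06400636750107147 notch 165.53034434116685 0.04514167674952362 right corner 172.31769021965775 0.045726135699200796
-17 -7.8 [array([217., 428.]), array([183., 457.])]
-17 7.8 [array([257., 459.]), array([233., 495.])]
-20 -7.8 [array([211., 421.]), array([174., 448.])]
-20 7.8 [array([249., 454.]), array([222., 488.])]
-23 -7.8 [array([204., 413.]), array([166., 439.])]
-23 7.8 [array([241., 448.]), array([212., 482.])]
key 47 [array([221., 435.]), array([241., 450.])]
key 66 [array([171., 490.]), array([191., 505.])]
```

Bar and key put the disc about 1–2.5° short, so I'll nudge it 2° further the same way (tool yaw to −73).

```bash
python3 -m crank '[{"wx":0,"wy":0,"wz":0,"tx":0,"ty":0,"tz":0,"jaw":5},{"wx":0,"wy":0,"wz":0,"tx":0,"ty":0,"tz":0,"jaw":5},{"wx":0,"wy":0,"wz":0,"tx":0,"ty":0,"tz":1,"jaw":5},{"wx":0,"wy":0,"wz":0,"tx":0,"ty":0,"tz":3,"jaw":5},{"wx":0,"wy":0,"wz":0,"tx":0,"ty":0,"tz":5,"jaw":5},{"wx":0,"wy":0,"wz":0,"tx":0,"ty":0,"tz":7,"jaw":5},{"wx":0,"wy":0,"wz":0,"tx":0,"ty":0,"tz":8.5,"jaw":5},{"wx":0,"wy":0,"wz":0,"tx":0,"ty":0,"tz":9.5,"jaw":5},{"wx":0,"wy":0,"wz":0,"tx":0,"ty":0,"tz":10,"jaw":5},{"wx":0,"wy":0,"wz":0,"tx":0,"ty":0,"tz":10,"jaw":5}]'
python3 -m crank '[{"wx":0,"wy":0,"wz":2,"tx":0,"ty":0,"tz":0,"jaw":5},{"wx":0,"wy":0,"wz":4,"tx":0,"ty":0,"tz":0,"jaw":5},{"wx":0,"wy":0,"wz":5.5,"tx":0,"ty":0,"tz":0,"jaw":5},{"wx":0,"wy":0,"wz":6.5,"tx":0,"ty":0,"tz":0,"jaw":5},{"wx":0,"wy":0,"wz":7,"tx":0,"ty":0,"tz":0,"jaw":5},{"wx":0,"wy":0,"wz":7,"tx":0,"ty":0,"tz":0,"jaw":5},{"wx":0,"wy":0,"wz":7,"tx":0,"ty":0,"tz":0,"jaw":5},{"wx":0,"wy":0,"wz":4,"tx":0,"ty":0,"tz":0,"jaw":5},{"wx":0,"wy":0,"wz":1,"tx":0,"ty":0,"tz":0,"jaw":5},{"wx":0,"wy":0,"wz":0,"tx":0,"ty":0,"tz":0,"jaw":5}]'
python3 -m crank '[{"wx":0,"wy":0,"wz":0,"tx":0,"ty":0,"tz":-1,"jaw":5},{"wx":0,"wy":0,"wz":0,"tx":0,"ty":0,"tz":-3,"jaw":5},{"wx":0,"wy":0,"wz":0,"tx":0,"ty":0,"tz":-5,"jaw":5},{"wx":0,"wy":0,"wz":0,"tx":0,"ty":0,"tz":-6,"jaw":2},{"wx":0,"wy":0,"wz":0,"tx":0,"ty":0,"tz":-6,"jaw":0},{"wx":0,"wy":0,"wz":0,"tx":0,"ty":0,"tz":-6,"jaw":0},{"wx":0,"wy":0,"wz":0,"tx":0,"ty":0,"tz":-6,"jaw":0},{"wx":0,"wy":0,"wz":0,"tx":0,"ty":0,"tz":-4.5,"jaw":0},{"wx":0,"wy":0,"wz":0,"tx":0,"ty":0,"tz":-3.2,"jaw":0},{"wx":0,"wy":0,"wz":0,"tx":0,"ty":0,"tz":-3.2,"jaw":0}]'
```

```text
clock: 9.1
tool_pos: [0.4782, 0.0712, 0.0621]
ee_rot: [-0.0, 0.978, 0.207, -0.0]
contact_force: [-0.5, 0.8, 0.1]
opening: 0.583
grasp_force: 0.0
clock: 10.35
tool_pos: [0.4781, 0.0712, 0.0621]
ee_rot: [-0.0, 0.978, 0.208, -0.0]
contact_force: [0.0, -0.5, -0.2]
opening: 0.587
grasp_force: 0.0
clock: 11.6
tool_pos: [0.4771, 0.0712, 0.0929]
ee_rot: [-0.0, 0.978, 0.207, -0.002]
contact_force: [0.8, -0.4, 0.5]
opening: 0.001
grasp_force: 0.0
```

```bash
python3 -m crank '[{"wx":0,"wy":0,"wz":0,"tx":0.14,"ty":0.06,"tz":0.4,"jaw":0},{"wx":0,"wy":0,"wz":0,"tx":0.14,"ty":0.06,"tz":0.8,"jaw":0},{"wx":0,"wy":0,"wz":0,"tx":0.14,"ty":0.06,"tz":1.0,"jaw":0},{"wx":0,"wy":0,"wz":0,"tx":0.14,"ty":0.06,"tz":1.1,"jaw":0},{"wx":0,"wy":0,"wz":0,"tx":0.14,"ty":0.06,"tz":1.2,"jaw":0},{"wx":0,"wy":0,"wz":0,"tx":0.14,"ty":0.06,"tz":1.3,"jaw":0},{"wx":0,"wy":0,"wz":0,"tx":0.14,"ty":0.06,"tz":1.4,"jaw":0},{"wx":0,"wy":0,"wz":0,"tx":0.14,"ty":0.06,"tz":1.5,"jaw":0},{"wx":0,"wy":0,"wz":0,"tx":0.14,"ty":0.06,"tz":1.6,"jaw":0},{"wx":0,"wy":0,"wz":0,"tx":0.14,"ty":0.06,"tz":1.6,"jaw":0}]'
```

```text
clock: 12.85
tool_pos: [0.4798, 0.0713, 0.0783]
ee_rot: [-0.0, 0.978, 0.207, 0.0]
contact_force: [-0.6, -0.5, 2.0]
opening: 0.0
grasp_force: 0.9
```

```bash
python3 -m crank '[{"wx":0,"wy":0,"wz":0,"tx":0,"ty":0,"tz":0.05,"jaw":0},{"wx":0,"wy":0,"wz":0,"tx":0,"ty":0,"tz":0.1,"jaw":0},{"wx":0,"wy":0,"wz":0,"tx":0,"ty":0,"tz":0.15,"jaw":0},{"wx":0,"wy":0,"wz":0,"tx":0,"ty":0,"tz":0.2,"jaw":0},{"wx":0,"wy":0,"wz":0,"tx":0,"ty":0,"tz":0.25,"jaw":0},{"wx":0,"wy":0,"wz":0,"tx":0,"ty":0,"tz":0.3,"jaw":0},{"wx":0,"wy":0,"wz":0,"tx":0,"ty":0,"tz":0.35,"jaw":0},{"wx":0,"wy":0,"wz":0,"tx":0,"ty":0,"tz":0.4,"jaw":0},{"wx":0,"wy":0,"wz":0,"tx":0,"ty":0,"tz":0.4,"jaw":0},{"wx":0,"wy":0,"wz":0,"tx":0,"ty":0,"tz":0.4,"jaw":0}]'
```

```text
clock: 14.1
tool_pos: [0.4798, 0.0713, 0.0742]
ee_rot: [-0.0, 0.978, 0.207, 0.0]
contact_force: [0.3, 0.0, 1.1]
opening: 0.001
grasp_force: 0.7
```

It is past the key's height (hub below 80 mm) without resistance. I'll press on until force builds up on the seat.

```bash
python3 -m crank '[{"wx":0,"wy":0,"wz":0,"tx":0,"ty":0,"tz":0.05,"jaw":0},{"wx":0,"wy":0,"wz":0,"tx":0,"ty":0,"tz":0.1,"jaw":0},{"wx":0,"wy":0,"wz":0,"tx":0,"ty":0,"tz":0.15,"jaw":0},{"wx":0,"wy":0,"wz":0,"tx":0,"ty":0,"tz":0.18,"jaw":0},{"wx":0,"wy":0,"wz":0,"tx":0,"ty":0,"tz":0.2,"jaw":0},{"wx":0,"wy":0,"wz":0,"tx":0,"ty":0,"tz":0.22,"jaw":0},{"wx":0,"wy":0,"wz":0,"tx":0,"ty":0,"tz":0.25,"jaw":0},{"wx":0,"wy":0,"wz":0,"tx":0,"ty":0,"tz":0.25,"jaw":0},{"wx":0,"wy":0,"wz":0,"tx":0,"ty":0,"tz":0.25,"jaw":0},{"wx":0,"wy":0,"wz":0,"tx":0,"ty":0,"tz":0.25,"jaw":0}]'
```

```text
clock: 15.35
tool_pos: [0.4799, 0.0713, 0.073]
ee_rot: [0.0, 0.978, 0.208, 0.0]
contact_force: [-2.3, -0.8, 11.6]
opening: -0.001
grasp_force: 5.9
```

Seated at 73.0 mm with 11.6 N. I'll retract and check.

```bash
python3 -m crank '[{"wx":0,"wy":0,"wz":0,"tx":0,"ty":0,"tz":-0.5,"jaw":0},{"wx":0,"wy":0,"wz":0,"tx":0,"ty":0,"tz":-1.5,"jaw":0},{"wx":0,"wy":0,"wz":0,"tx":0,"ty":0,"tz":-3,"jaw":0},{"wx":0,"wy":0,"wz":0,"tx":0,"ty":0,"tz":-5,"jaw":0},{"wx":0,"wy":0,"wz":0,"tx":0,"ty":0,"tz":-7,"jaw":0},{"wx":0,"wy":0,"wz":0,"tx":0,"ty":0,"tz":-9,"jaw":0},{"wx":0,"wy":0,"wz":0,"tx":0,"ty":0,"tz":-11,"jaw":0},{"wx":0,"wy":0,"wz":0,"tx":0,"ty":0,"tz":-12,"jaw":0},{"wx":0,"wy":0,"wz":0,"tx":0,"ty":0,"tz":-12,"jaw":0},{"wx":0,"wy":0,"wz":0,"tx":0,"ty":0,"tz":-12,"jaw":0}]'
python3 - <<'E'
from w import *
s,st,R=wsnap("w6")
a=np.array([.479,.0707,.065]); u,v=proj(s,a).astype(int);x0,y0=max(0,u-110),max(0,v-90);print(x0,y0)
cv2.imwrite("pics/w6c.png",cv2.resize(s["img"][y0:y0+180,x0:x0+220,::-1],None,fx=3.3,fy=3.3,interpolation=cv2.INTER_CUBIC))
E
```

```text
clock: 16.6
tool_pos: [0.4792, 0.0712, 0.1911]
ee_rot: [-0.0, 0.978, 0.207, -0.001]
contact_force: [0.3, -0.5, -0.6]
opening: 0.0
grasp_force: 0.0
206 141
```

View pics/w6c.png

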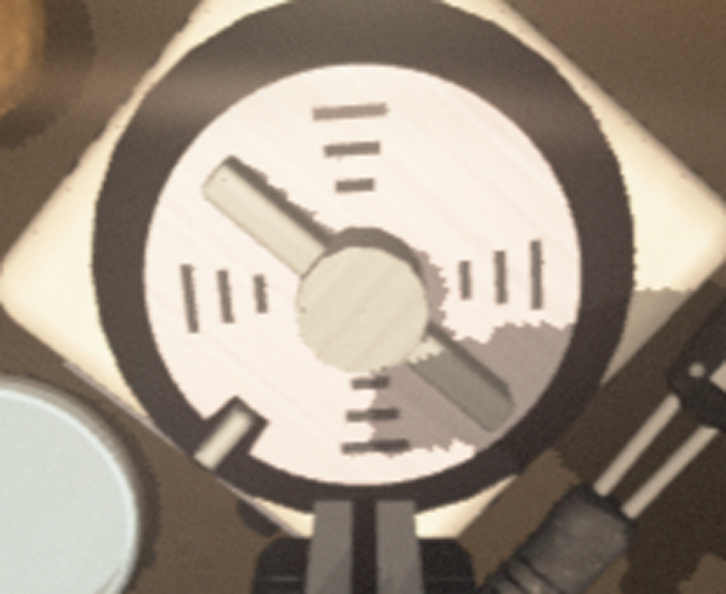

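The key, at about (228,433), now stands up through the middle of the notch (inner corners about (237,398) and (268,424)). The disc is level and seated, and the fingers are clear.

```bash
python3 -c "
from cell import env
print(env.job_done())"
```

```text
the job is handed in; nothing more can be done
None
```

The disc is aligned with the key and seated: hub top at 73 mm, the key in the middle of the notch. The hand is clear, nothing nearby was touched as far as I could see, and the job is handed in; no verdict came back.

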